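Load a bench dog into the indexing carousel and turn it one click

TASK

Pick up the tall loose bench dog and load it into the empty carousel pocket at the long brass loading mark, pressing it gently past its leaf spring until it is fully home on the pocket floor. Then turn the carousel by its hub bar exactly one click clockwise (seen from above), so that the loaded dog stands at the short brass mark with the click engaged, and let go.

Things in the scene. Friction and masses are not known exactly. Their poses are not given: they have to be found in the camera images.
- tall_dog: The loose bench dog to load: plain hardwood cylinder, 40 mm across, 56 mm tall, upright on the bench, about 0.05 kg. Origin: centre of its underside, z up. Not to be confused with the flat short dog (wooden disc 42 mm across, 22 mm tall) near it, nor with the two dogs already standing in carousel cups.
- carousel: Fixed round foot of the carousel, 256 mm across, 10 mm thick; origin under its centre on the vertical wheel axis, -x towards the long (36 mm) brass loading mark. On it turns a deck 220 mm across with six upright metal cups 60 degrees apart, centres 82 mm from the axis. Two dogs, tops 103 mm high, fill the cups at the short mark and the next place clockwise; the rest are empty.
- load_floor (a point): Fixed point at the loading mark, 82 mm from the axis, 47 mm above the bench: height of the cup floors. Axes as the carousel's. The marks are inexact: the deck clicks home up to 0.16 rad either way off them (same shift at all clicks, unmeasured), so the real pocket centre is up to 13 mm from here along the circle; find it by feel or sight.
- load_rim (a point): Fixed point 22 mm above load_floor: height of the cup rims, 69 mm above the bench. Cup inside 43 mm, wall 4 mm, square edges. A leaf spring on the hub side of this pocket slopes in from the rim to a nose 4 mm proud at 14 mm depth. The dog will not drop in: push it with about 5 to 10 N till the floor stops it. Dog on carousel (all contacts added) must stay under 40 N.
- next_floor (a point): Fixed point like load_floor, at the short brass mark, one click (60 degrees) clockwise of the loading mark seen from above, 82 mm from the axis, height of the cup floors (47 mm). The same unmeasured shift along the circle applies.
- hub_bar (a point): Fixed point on the wheel axis, 118 mm above the bench, at the middle of the wooden hub bar that turns the deck: bar 40 mm long, 16 mm thick, 100 to 136 mm above the bench. Before the turn its length points to the loading mark (give or take the shift); it turns with the deck. Axes as the carousel's.
- plunger (a joint): Travel (m) of the click plunger in the block on the far (+x) side, which reaches 172 mm from the axis, 50 mm tall. Within 0.5 mm of 0 in every click, about 0.005 half way. It resists the turn with about 0.3 N m, most at the start, none at 30 degrees, then pulls the deck on to the next click at 60 degrees.
There are look-alikes about, which are no part of the job. What is shaped like the tall_dog but orange or pink is not meant. What is shaped like the part that bears plunger but green or turquoise is not meant.

How it is judged:
By the outcome, as a careful person would: the job done as asked, in the order asked, and still so for the second after the job is handed in, with the robot touching nothing.
It also fails if it takes over 67 s, if anything falls off the work surface, if the arm or the gripper's body presses on something with over 40 N, if the wrist force passes 120 N, or if a joint passes its speed limit or range.

ROBOT

A 6-joint arm with a two-finger parallel gripper is mounted at the origin on a cart in front of the work surface, level with it; the furniture and walls round the work are solid. World frame = base frame: x ahead of the robot, y to its left, z up, the work surface at z = 0. Lengths are in mm, angles in rad, forces in N, time in s.
With the tool pointing down it reaches from about 400 to 925 mm from the base axis. Payload 12.5 kg.
Tool frame: the origin (TCP) lies midway between the tips of the shut fingers; the grasp point (between the pads) lies 19 mm behind it (env.pinch_z is the z of the grasp point in the tool frame, in mm); z points along the fingers, y is the line along which they close (so a half turn about z gives the same grasp; the last joint's range is limited). The gripper opens to 95 mm and grips with 3 to 60 N. Pads are 20 mm wide; open, the fingers measure 119 mm over their backs; the gripper's body (75 mm by 180 mm) begins 59 mm behind the grasp point.
Start: joints at [1.141, 0.491, 1.559, -0, 1.092, -0.106], TCP at [198.841, 592.545, 214.661] pointing down, gripper open.
Joint ranges: [-3.1, 3.1], [-0.84, 2.19], [0.05, 2.79], [-1.13, 4.28], [0.06, 2.93], [-2.69, 2.69]. Speed limits (rad/s): [2.22, 2.22, 2.79, 3.14, 3.14, 3.14].

INTERFACE

Orientations are given as [roll, pitch, yaw] about the fixed x, y, z axes, in that order (R = Rz(yaw) Ry(pitch) Rx(roll)).
In Python, from cell import env, eyes gives the robot as it stands.
- The arm moves only by the shell command python3 -m inch 'ROWS'. ROWS is JSON, a list of rows, each a list of 3 entries, a list of its own where there are three numbers: the shift along the tool's x, y, z in units of 60 mm (1.0 is 60 mm), then the turn about the tool's z in units of 5 degrees (1.0 is 5 degrees), then the closure, from -1 (fully open) to 1 (shut). In form: [[[tx, ty, tz], turn, claw], ...]. A call has exactly 10 rows; each row shifts and turns the commanded pose from where the row before left it, along the tool's axes as they then stand; what a row does not reach is not made up. A row lasts 1/8 s, in which the tool goes at most 62.5 mm and 10.7 degrees, less where a joint would pass 70% of its speed; a pose out of reach is approached as far as the arm can. A call is refused whole if a number of a shift passes 1 or a number of a turn 1, either way. A call with a gripper value outside its range is refused whole. The fingers move at their own pace and stop on an object; the grip force is fixed at half the most. Time passes only in rows, so rows that do not move let the fingers close, or fill a call up. It gives the time, the measured TCP pose, the force, the opening and the grip force at its end, in the units of the state.
- env.state(): the state, without advancing time (a new reading comes with each control period).
- eyes.read_camera(name): name is "side" or "top" or "wrist"; returns a dict with "pixels" (480x640x3 uint8, red, green, blue), "fx", "fy", "cx", "cy" (pixels), "extrinsics" (4x4, takes a point from world to camera coordinates). Camera axes: x right, y down, z forward; pixel columns grow to the right and rows downward; lengths in mm; the calibration is good to about 2 mm. The wrist camera is an equidistant fisheye: a pixel r from the principal point sees the ray r / f radians off the axis. A picture is of the moment at which its call begins. There is no depth.
- env.job_done(): hands the job in; it is judged then, once.
Trained networks look in a picture, given as the dict that the camera call returned (one of the last four; its "shot" number tells which), for a name from the list of things; names that differ only in an ending like _2 or _b are one class to them, and where a whole thing is asked for, a point or a joint stands for the part that bears it (a point fixed in the world has none). Each returns a list of dicts, best first, with "score" (0 to 1); they miss things now and then, are a little off and sometimes report something else, mostly with a low value. They report only what shows in the picture. A call takes as long as a camera call. They do not tell look-alikes from the thing itself.
- eyes.boxes_of(name, picture): "centre" ([row, column] in pixels, amid what is visible of it).
- eyes.cut_out(name, picture): "mask" (480x640 bool, what is visible of it) and "centre" ([row, column] in pixels, amid what is visible of it).
- eyes.spot_point(name, picture): "centre" ([row, column] in pixels: a listed point, or the origin of a listed thing).
The state is a dict: "t": time; "joints": joint angles; "qvel": joint speeds; "tau": joint torques, N m; "eef_pos": TCP position; "tcp_rot": TCP orientation; "ft_force": force on the tool from outside, world axes, zero at the start; "moment": the same for the moment, N m; "opening": opening from 0.0 (shut) to 1.0 (fully open); "grip_force": force on a finger pad.
Only numpy, scipy, OpenCV 4.12 (cv2) and the standard library are available. Lean on these libraries where they do the work, as an engineer would, in place of code of your own. Each camera call takes 0.05 s, during which the arm holds its last target. There are 200 camera calls.

## Working session

There is one attempt and no reset: what is moved stays moved. The work goes in short steps, Python scripts to look and compute and a shell command to move; the robot and the scene stay as the last step left them, time stands still between calls to the robot, and variables do not carry over. Pictures are saved under pics/ and viewed, at most 10 in all, crops included, and the job is handed in when it is done.

```bash
ls; mkdir -p pics; cat > h.py <<'E'
import numpy as np, cv2
from cell import env, eyes
def ray(p, rc):
    u=(rc[1]-p['cx'])/p['fx']; v=(rc[0]-p['cy'])/p['fy']
    if p.get('name')=='wrist':
        r=np.hypot(u,v); s=np.sin(r)/r if r>1e-9 else 1
        d=np.array([u*s,v*s,np.cos(r)])
    else: d=np.array([u,v,1.])
    T=np.array(p['extrinsics']); R=T[:3,:3]
    return -R.T@T[:3,3], R.T@d/np.linalg.norm(d)
def at_z(p,rc,z):
    o,d=ray(p,rc); return o+d*(z-o[2])/d[2]
def tri(rs):
    A=np.zeros((3,3));b=np.zeros(3)
    for o,d in rs:
        M=np.eye(3)-np.outer(d,d);A+=M;b+=M@o
    x=np.linalg.solve(A,b)
    return x,[np.linalg.norm((np.eye(3)-np.outer(d,d))@(x-o)) for o,d in rs]
def cam(n):
    p=eyes.read_camera(n); p['name']=n; return p
def proj(p,X):
    T=np.array(p['extrinsics']);c=T[:3,:3]@X+T[:3,3]
    if p['name']=='wrist':
        r=np.hypot(c[0],c[1]);th=np.arctan2(r,c[2]);k=th/max(r,1e-9)
    else: k=1/c[2]
    return [p['cy']+p['fy']*c[1]*k,p['cx']+p['fx']*c[0]*k]
def save(p,f): cv2.imwrite(f,p['pixels'][:,:,::-1])
E
python3 - <<'E'
from h import *
np.set_printoptions(precision=1,suppress=True)
s=env.state();print(s,env.pinch_z)
ps={n:cam(n) for n in('top','side','wrist')}
for n,p in ps.items():
    save(p,f'pics/{n}0.png')
    print(n,[k for k in p if k!='pixels'],p['fx'],np.array(p['extrinsics']))
    for t in('tall_dog','carousel','plunger','hub_bar'):
        print(t,[(np.round(d['centre']),round(d['score'],2)) for d in eyes.boxes_of(t,p)])
    for t in('tall_dog','carousel','load_floor','load_rim','next_floor','hub_bar'):
        print(' pt',t,[(np.round(d['centre']),round(d['score'],2)) for d in eyes.spot_point(t,p)])
a=np.vstack([ps['top']['pixels'],ps['side']['pixels']])
E
```

```text
pics
{'t': 0.0, 'joints': array([ 1.1,  0.5,  1.6,  0. ,  1.1, -0.1]), 'qvel': array([-0., -0.,  0.,  0., -0., -0.]), 'tau': array([ -0. , -61.3, -25.8,   0.1,   0. ,  -0. ]), 'eef_pos': array([198.7, 592.3, 214.1]), 'tcp_rot': array([-3.1, -0. ,  2.8]), 'ft_force': array([-0.7, -1.2, -0.7]), 'moment': array([-0.,  0.,  0.]), 'grip_force': 0.0, 'opening': 1.0008115723573239} -18.8
top ['fx', 'fy', 'cx', 'cy', 'extrinsics', 'shot', 'name'] 577.6828332946781 [[   0.    -1.     0.    -4.1]
 [  -1.    -0.    -0.1  412.9]
 [   0.1   -0.    -1.  1206.2]
 [   0.     0.     0.     1. ]]
tall_dog [(array([188., 378.]), 0.82), (array([206., 343.]), 0.8), (array([231., 366.]), 0.75)]
carousel [(array([182., 238.]), 0.87)]
plunger []
hub_bar [(array([185., 237.]), 0.62)]
 pt tall_dog [(array([194., 377.]), 0.7), (array([211., 342.]), 0.69), (array([232., 364.]), 0.54)]
 pt carousel [(array([183., 233.]), 0.66)]
 pt load_floor [(array([220., 234.]), 0.83)]
 pt load_rim [(array([216., 230.]), 0.67)]
 pt next_floor [(array([200., 198.]), 0.92)]
 pt hub_bar [(array([171., 227.]), 0.62)]
side ['fx', 
[... 425 characters left out ...]
0.58)]
 pt tall_dog [(array([301., 411.]), 0.66), (array([300., 366.]), 0.64), (array([274., 386.]), 0.6), (array([185., 342.]), 0.3)]
 pt carousel [(array([201., 369.]), 0.7)]
 pt load_floor [(array([192., 338.]), 0.66)]
 pt load_rim []
 pt next_floor [(array([176., 347.]), 0.93)]
 pt hub_bar [(array([162., 375.]), 0.76)]
wrist ['fx', 'fy', 'cx', 'cy', 'extrinsics', 'shot', 'name'] 371.64829954431775 [[   0.3    0.9    0.  -624.4]
 [   0.9   -0.3    0.3  -33.4]
 [   0.3   -0.1   -1.   392.6]
 [   0.     0.     0.     1. ]]
tall_dog [(array([447.,  12.]), 0.4)]
carousel []
plunger []
hub_bar []
 pt tall_dog []
 pt carousel []
 pt load_floor []
 pt load_rim []
 pt next_floor []
 pt hub_bar []
```

View pics/top0.png

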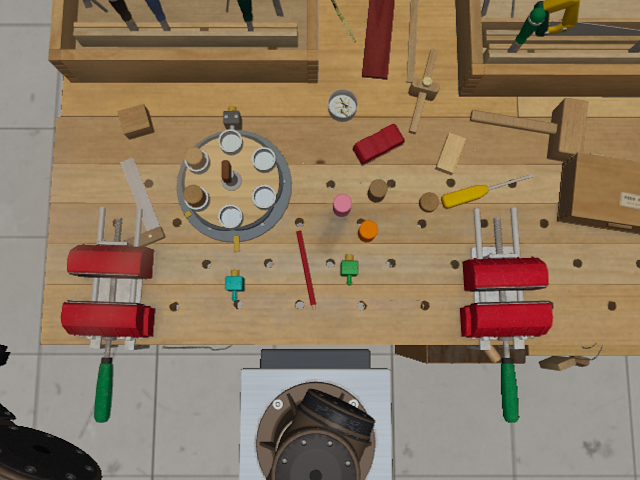

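View pics/side0.png

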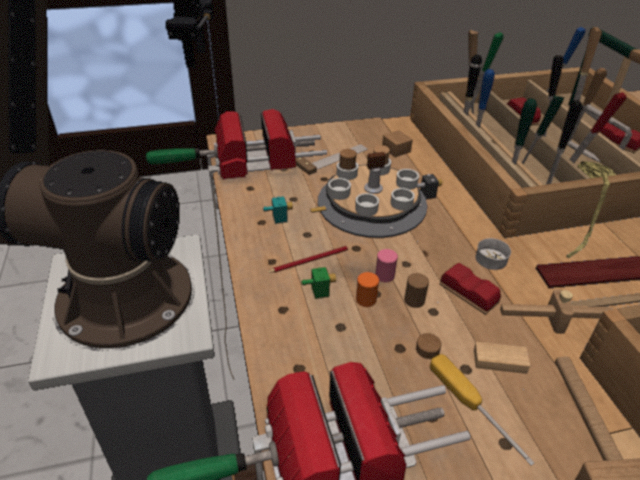

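The top view shows the following:
- **Could be taken for tall_dog:** pink cylinder (206,343), orange cylinder (231,366), plain brown cylinder (188,378), flat disc (201,429), and the dogs in cups at (160,197) and (195,194).
- **Choice:** the brown cylinder, at top (188,378) and side (289,416).
- **Carousel:** hub near (183,232), the load cup (217,231) is empty, and the long mark is at (243,236).
- **Plunger block:** the true one is dark, at (115,232). The turquoise and green ones are look-alikes.

```bash
python3 - <<'E'
from h import *
np.set_printoptions(precision=1,suppress=True)
t=cam('top');s=cam('side')
f=lambda p,n,rc,k='spot':min((eyes.spot_point(n,p) if k=='spot' else eyes.boxes_of(n,p)),key=lambda d:np.hypot(*(np.array(d['centre'])-rc)))['centre']
for n,a,b in(('tall_dog',(190,378),(300,411)),('load_floor',(220,234),(192,338)),('next_floor',(200,198),(176,347)),('hub_bar',(171,227),(162,375)),('carousel',(183,233),(201,369))):
    try: print(n,tri([ray(t,f(t,n,a)),ray(s,f(s,n,b))]))
    except Exception as e: print(n,e)
print('body',tri([ray(t,f(t,'tall_dog',(188,378),'b')),ray(s,f(s,'tall_dog',(289,416),'b'))]))
c=t['pixels'][90:260,140:460]; c=cv2.resize(c,None,fx=2.5,fy=2.5,interpolation=cv2.INTER_CUBIC)
d=s['pixels'][130:330,280:460]; d=cv2.resize(d,(0,0),fx=2.5,fy=2.5)
cv2.imwrite('pics/c1.png',c[:,:,::-1])
print('mark',at_z(t,(243,236),10),'shortmark',at_z(t,(214,187),10),'plunger',at_z(t,(117,232),50))
E
```

```text
tall_dog (array([ 527.8, -140.4,    1.2]), [np.float64(3.266341389106794), np.float64(3.2663413891067874)])
load_floor (array([461.2, 169.9,  46.6]), [np.float64(3.331751942901497), np.float64(3.3317519429014757)])
next_floor (array([502.9, 247.4,  41.7]), [np.float64(1.069873874438702), np.float64(1.069873874438612)])
hub_bar (array([550.7, 180.3, 109.4]), [np.float64(0.22909432150497092), np.float64(0.22909432150495615)])
carousel (array([545.9, 175.5,   2. ]), [np.float64(4.472000872954022), np.float64(4.472000872953883)])
body (array([ 530.2, -140.2,   30.4]), [np.float64(2.4195519102964234), np.float64(2.4195519102962355)])
mark [416.5 170.5  10. ] shortmark [480.6 279.1  10. ] plunger [687.5 179.3  50. ]
```

View pics/c1.png

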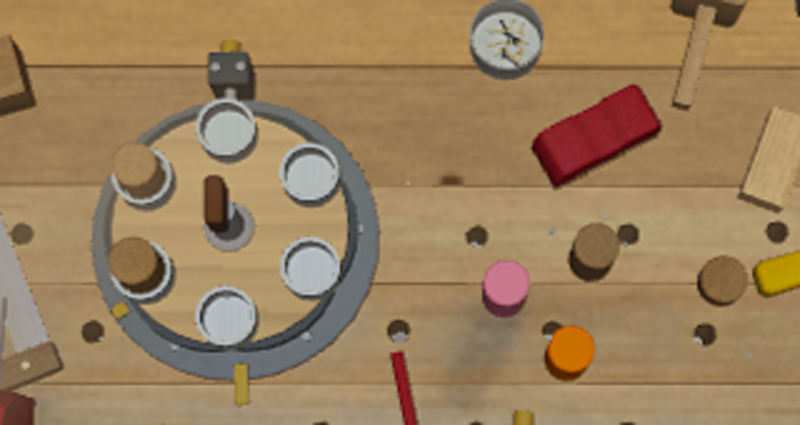

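```bash
cat >> h.py <<'E'
def togo(target,yaw=None):
    s=env.state();p=np.array(s['eef_pos']);y=s['tcp_rot'][2];d=np.array(target)-p
    print('t',round(s['t'],2),'pos',np.round(p,1),'rpy',np.round(s['tcp_rot'],3),'F',np.round(s['ft_force'],1),'open',round(s['opening'],3),'gf',round(s['grip_force'],1))
    R=np.array([[np.cos(y),np.sin(y),0],[np.sin(y),-np.cos(y),0],[0,0,-1]])
    print(' tool units total',np.round(R.T@d/60,3), '' if yaw is None else 'turn units %.2f'%(-((yaw-y+np.pi)%(2*np.pi)-np.pi)/np.radians(5)))
E
python3 - <<'E'
from h import *
np.set_printoptions(precision=1,suppress=True)
p=cam('wrist');o,d=ray(p,(p['cy'],p['cx']));print('cam',o,d,env.state()['eef_pos'],p['cx'],p['cy'])
y=env.state()['tcp_rot'][2];print(y)
togo([460,176,260],np.pi)
E
```

```text
cam [117.5 619.2 385.3] [ 0.3 -0.1 -1. ] [198.8 592.5 214.7] 315.3941428343245 238.1264594976575
2.8178049387374196
t 2.4 pos [198.8 592.5 214.7] rpy [3.1 0.  2.8] F [0.4 0.  0.8] open 1.0 gf 0.0
 tool units total [-6.3 -5.2 -0.8] turn units -3.71
```

```bash
python3 -m inch '[[[-0.7,-0.68,-0.15],-0.93,-1],[[-0.7,-0.68,-0.15],-0.93,-1],[[-0.65,-0.72,-0.15],-0.93,-1],[[-0.6,-0.75,-0.15],-0.92,-1],[[-0.45,-0.8,0],0,-1],[[-0.45,-0.8,0],0,-1],[[-0.45,-0.8,0],0,-1],[[-0.45,-0.8,0],0,-1],[[-0.45,-0.8,0],0,-1],[[0,0,0],0,-1]]'
python3 - <<'E'
from h import *
np.set_printoptions(precision=1,suppress=True)
p=cam('wrist');save(p,'pics/w1.png')
import pickle;pickle.dump(p,open('w1.pkl','wb'))
for n in('load_floor','load_rim','next_floor','hub_bar'):
    print(n,[(np.round(d['centre']),round(d['score'],2),at_z(p,d['centre'],{'load_rim':69,'hub_bar':118}.get(n,47))) for d in eyes.spot_point(n,p)])
togo([530,-140,150],np.pi)
E
```

```text
t: 3.65
eef_pos: [456.8, 151.6, 250.6]
tcp_rot: [-3.141, 0.0, 3.137]
ft_force: [-0.1, 0.5, 0.1]
opening: 1.003
grip_force: 0.0
load_floor [(array([217., 341.]), 0.89, array([465.6, 177.9,  47. ]))]
load_rim [(array([225., 342.]), 0.85, array([467.7, 177.5,  69. ]))]
next_floor [(array([249., 406.]), 0.9, array([501. , 250.5,  47. ]))]
hub_bar [(array([322., 350.]), 0.79, array([549.2, 183.5, 118. ])), (array([223., 340.]), 0.63, array([453.2, 172.1, 118. ]))]
t 3.9 pos [454.9 155.1 250.7] rpy [ 3.1  0.  -3.1] F [-0.5 -0.2 -0.2] open 1.001 gf 0.0
 tool units total [-1.2 -4.9  1.7] turn units 0.02
```

View pics/w1.png

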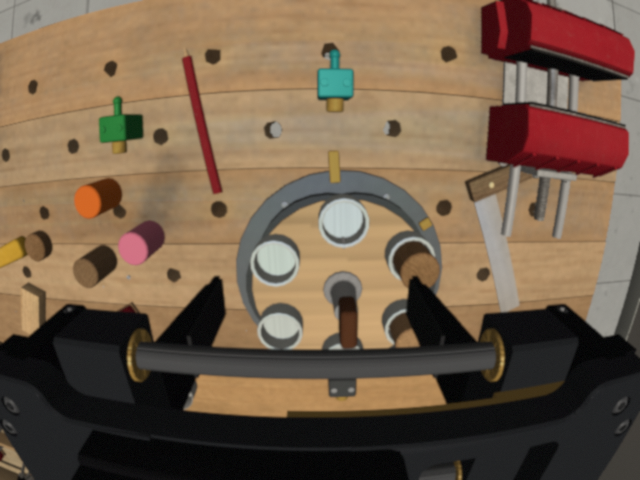

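Wrist view: the load cup rim is centred near (221,343) and empty, the mark is at (165,334), and the hub bar at (322,348). The brown dog is at (266,95), the pink one at (243,141) and the orange one at (198,98). The flat disc is at (246,38).

```bash
cat > fit.py <<'E'
from h import *
from scipy.optimize import minimize
def fitcups(ps, x0, which=(0,2,3,-1), verbose=True):
    # maximise image brightness edge along outer rim circle (r=25.5,z=69): x=(cx,cy,phase of load cup)
    imgs=[(p,cv2.GaussianBlur(cv2.cvtColor(p['pixels'],cv2.COLOR_RGB2HSV),(3,3),0).astype(np.float32)) for p in ps]
    th=np.linspace(0,2*np.pi,72,endpoint=False)
    def cost(x):
        v=0
        for p,im in imgs:
            w=im[:,:,2]-im[:,:,1]  # bright and unsaturated = metal
            for k in which:
                a=x[2]+k*np.pi/3; c=np.array([x[0]+82*np.cos(a),x[1]+82*np.sin(a)])
                for r,sg in((24.,1),(27.,-1)):
                    q=np.array([proj(p,np.array([c[0]+r*np.cos(t),c[1]+r*np.sin(t),69.])) for t in th],np.float32)
                    v-=sg*cv2.remap(w,q[:,1].copy(),q[:,0].copy(),cv2.INTER_LINEAR).mean()
        return v
    best=min((minimize(cost,np.array(x0)+[dx,dy,da],method='Nelder-Mead',options=dict(initial_simplex=np.array(x0)+[dx,dy,da]+np.array([[0,0,0],[4,0,0],[0,4,0],[0,0,.05]]),xatol=.02,fatol=.01)) for dx in(-4,4) for dy in(-4,4) for da in(-.08,.08)),key=lambda r:r.fun)
    x=best.x; c=x[:2]+82*np.array([np.cos(x[2]),np.sin(x[2])])
    if verbose: print('centre',np.round(x[:2],1),'phase',round(x[2]%(2*np.pi),4),'load cup',np.round(c,1),'cost',round(best.fun,1))
    return x,c
E
python3 - <<'E'
from fit import *
p=cam('wrist');t=cam('top')
x,c=fitcups([p],[550,180,np.pi],which=(0,1,2,-1))
x,c=fitcups([p],[550,180,np.pi],which=(0,))
xt,_=fitcups([t],[550,180,np.pi],which=(0,1,2,3))
x,c=fitcups([p],[550,180,np.pi],which=(0,1))
im=p['pixels'].copy()
for k in(0,1,2,-1):
    a=x[2]+k*np.pi/3
    for t_ in np.linspace(0,2*np.pi,90):
        r,cc=proj(p,np.array([x[0]+82*np.cos(a)+25.5*np.cos(t_),x[1]+82*np.sin(a)+25.5*np.sin(t_),69.]));im[int(round(r)),int(round(cc))]=(255,0,0)
b=cv2.resize(im[150:370,220:460],None,fx=2.5,fy=2.5,interpolation=cv2.INTER_NEAREST)
cv2.imwrite('pics/w2.png',b[:,:,::-1]); print(b.shape)
f=[(d['centre'],d['score'],at_z(p,d['centre'],0).round(1)) for d in eyes.spot_point('tall_dog',p)];print(f)
togo([530,-140,150],np.pi)
E
```

```text
centre [548.3 180.9] phase 3.165 load cup [466.3 179. ] cost -263.4
centre [548.1 184.5] phase 3.2075 load cup [466.3 179.1] cost -82.0
centre [545.9 178.6] phase 3.1854 load cup [464. 175.] cost -60.5
centre [548.3 181. ] phase 3.1655 load cup [466.3 179. ] cost -157.2
(550, 600, 3)
[([259.7, 103.2], 0.73, array([ 532.5, -134.1,    0. ])), ([194.4, 109.4], 0.73, array([ 442.9, -108.3,    0. ])), ([237.1, 151.1], 0.58, array([500.1, -53.2,   0. ]))]
t 4.05 pos [455.  155.  250.7] rpy [ 3.141  0.    -3.14 ] F [-0.3 -0.7 -0. ] open 1.0 gf 0.0
 tool units total [-1.241 -4.919  1.679] turn units 0.02
```

View pics/w2.png

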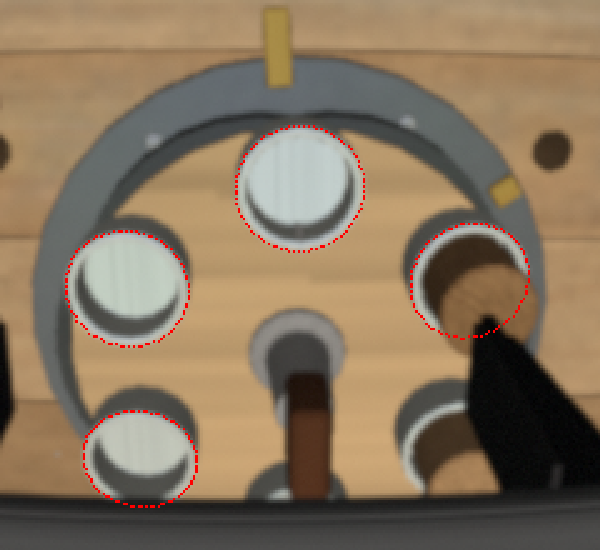

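The red circles sit on the cup rims, so the load cup is at about (466.3, 179.0) by the wrist camera. The top camera agrees within about 4 mm. Next I go over the dog.

```bash
python3 -m inch '[[[-0.2,-0.8,0.2],0,-0.3],[[-0.2,-0.8,0.2],0,-0.3],[[-0.2,-0.8,0.2],0,-0.3],[[-0.2,-0.8,0.2],0,-0.3],[[-0.2,-0.8,0.2],0,-0.3],[[-0.2,-0.8,0.2],0,-0.3],[[0,0,0],0,-0.3],[[0,0,0],0,-0.3],[[0,0,0],0,-0.3],[[0,0,0],0,-0.3]]'
cat >> h.py <<'E'
from scipy.optimize import minimize
def fitdog(p,mask,z0=0,h=56.,r=20.,x0=None):
    # silhouette fit of an upright cylinder by IoU
    th=np.linspace(0,2*np.pi,48)
    def iou(x):
        pts=np.array([proj(p,np.array([x[0]+r*np.cos(t),x[1]+r*np.sin(t),z]))[::-1] for z in(z0,z0+h) for t in th])
        m=np.zeros(mask.shape,np.uint8);cv2.fillConvexPoly(m,cv2.convexHull((pts*16).astype(np.int32)),1,shift=4);m=m>0
        return -(m&mask).sum()/(m|mask).sum()
    s=minimize(iou,x0,method='Nelder-Mead',options=dict(initial_simplex=np.array(x0)+np.array([[0,0],[6,0],[0,6]]),xatol=.05))
    return s.x,-s.fun
E
python3 - <<'E'
from h import *
p=cam('wrist');save(p,'pics/w3.png')
for d in eyes.cut_out('tall_dog',p):
    m=d['mask'];print(np.round(d['centre']),round(d['score'],2),p['pixels'][m].mean(0).round(),fitdog(p,m,x0=at_z(p,d['centre'],28)[:2]))
togo([530,-138,150],np.pi)
E
```

```text
t: 5.3
eef_pos: [527.5, -132.9, 179.1]
tcp_rot: [-3.141, 0.001, -3.14]
ft_force: [0.2, 0.7, -0.1]
opening: 0.65
grip_force: 0.0
[229. 312.] 0.79 [115.  91.  63.] (array([ 529.75085291, -133.72870294]), np.float64(0.9242553191489362))
[192. 403.] 0.59 [185. 106. 118.] (array([497.75423402, -56.98508298]), np.float64(0.9596505823627288))
[123. 343.] 0.59 [220. 116.  49.] (array([ 440.47437714, -111.74643175]), np.float64(0.9361804222648752))
t 5.4 pos [ 527.5 -133.2  178.9] rpy [-3.142  0.    -3.141] F [ 0.2 -0.1 -0.5] open 0.65 gf 0.0
 tool units total [-0.042 -0.079  0.482] turn units 0.01
```

View pics/w3.png

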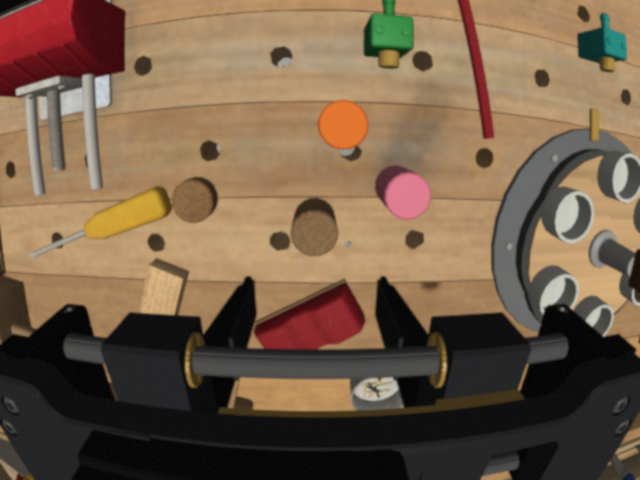

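Close wrist view: the plain brown cylinder at (229,312) is the tall dog. Orange (123,343), pink (192,403) and the flat disc (199,194) are rejected.

```bash
python3 -m inch '[[[-0.04,0,0.4],0,-0.3],[[0,0,0.5],0,-0.3],[[0,0,0.5],0,-0.3],[[0,0,0.5],0,-0.3],[[0,0,0.4],0,-0.3],[[0,0,0.2],0,-0.3],[[0,0,0],0,-0.3],[[0,0,0],0,-0.3],[[0,0,0],0,1],[[0,0,0],0,1]]'
python3 -m inch '[[[0,0,0],0,1],[[0,0,0],0,1],[[0,0,0],0,1],[[0,0,0],0,1],[[0,0,-0.2],0,1],[[0,0,-0.4],0,1],[[0,0,-0.6],0,1],[[0,0,-0.8],0,1],[[0,0,-0.2],0,1],[[0,0,0],0,1]]'
python3 - <<'E'
from h import *
togo([466.3,179,150],3.165)
E
```

```text
t: 6.65
eef_pos: [530.1, -133.9, 29.2]
tcp_rot: [-3.141, 0.001, 3.142]
ft_force: [-0.4, -0.5, 1.0]
opening: 0.498
grip_force: 0.0
t: 7.9
eef_pos: [529.8, -133.9, 161.1]
tcp_rot: [-3.141, 0.001, 3.142]
ft_force: [0.0, -0.2, -1.6]
opening: 0.417
grip_force: 30.0
t 7.9 pos [ 529.8 -133.9  161.1] rpy [-3.141e+00  1.000e-03  3.142e+00] F [ 0.  -0.2 -1.6] open 0.417 gf 30.0
 tool units total [1.059 5.214 0.185] turn units -0.27
```

```bash
python3 -m inch '[[[0.16,0.8,0],0,1],[[0.16,0.8,0],0,1],[[0.16,0.8,0],0,1],[[0.16,0.8,0],0,1],[[0.16,0.8,0],0,1],[[0.16,0.8,0],0,1],[[0.1,0.41,0.3],-0.27,1],[[0,0,0.3],0,1],[[0,0,0],0,1],[[0,0,0],0,1]]'
python3 -m inch '[[[0,0,0],0,1],[[0,0,0],0,1],[[0,0,0],0,1],[[0,0,0],0,1],[[0,0,0],0,1],[[0,0,0],0,1],[[0,0,0],0,1],[[0,0,0],0,1],[[0,0,0],0,1],[[0,0,0],0,1]]'
python3 - <<'E'
from fit import *
p=cam('wrist')
x,c=fitcups([p],[548,181,3.165],which=(0,))
x,c=fitcups([p],[548,181,3.165],which=(0,1,-1))
s=env.state();z=s['eef_pos'][2]-29.2
for d in eyes.cut_out('tall_dog',p)[:3]:
    m=d['mask'];print(np.round(d['centre']),round(d['score'],2),m.sum(),fitdog(p,m,z0=z,x0=s['eef_pos'][:2]))
togo([466.3,179,150],3.165)
im=cv2.resize(p['pixels'][150:400,200:480],None,fx=2.4,fy=2.4);cv2.imwrite('pics/w4.png',im[:,:,::-1]);save(p,'pics/w4full.png')
E
```

```text
t: 9.15
eef_pos: [466.2, 178.5, 124.4]
tcp_rot: [-3.141, -0.001, -3.119]
ft_force: [0.1, -0.1, -1.5]
opening: 0.414
grip_force: 30.0
t: 10.4
eef_pos: [466.3, 178.8, 124.6]
tcp_rot: [3.142, 0.0, -3.118]
ft_force: [0.1, -0.0, -0.7]
opening: 0.418
grip_force: 30.0
centre [548.6 176.1] phase 3.1067 load cup [466.7 178.9] cost -56.8
centre [548.6 181. ] phase 3.166 load cup [466.6 179. ] cost -150.3
[270.  60.] 0.88 2548 (array([466.25871709, 178.75398499]), np.float64(-0.0))
[207.  17.] 0.85 1634 (array([466.25871709, 178.75398499]), np.float64(-0.0))
[306. 314.] 0.83 7527 (array([466.03175572, 178.29491526]), np.float64(0.9020853307766059))
t 10.5 pos [466.3 178.8 124.6] rpy [ 3.142  0.    -3.118] F [-0.1  0.3 -0.3] open 0.414 gf 30.0
 tool units total [-0.001  0.004 -0.423] turn units 0.00
```

View pics/w4.png

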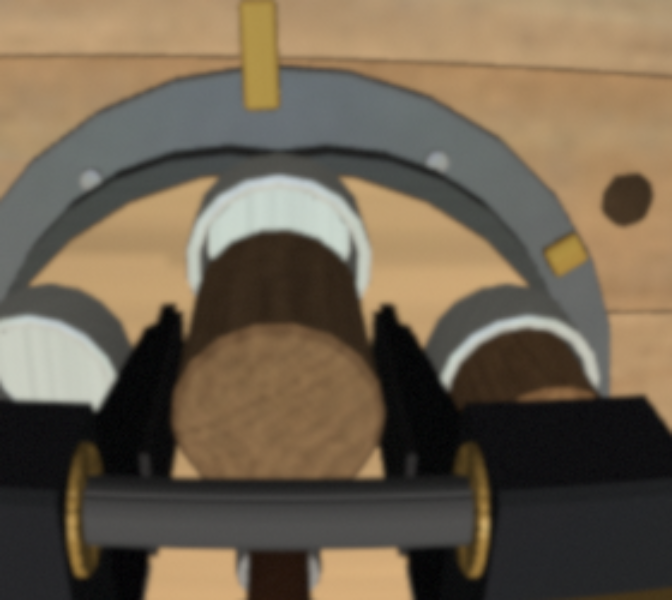

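The dog is held centrally above the cup: the measured cup is (466.6,179.0) and the dog (466.1,178.4). I lower it gently to just past the rim.

```bash
python3 -m inch '[[[0,0.006,0.2],0,1],[[0,0,0.15],0,1],[[0,0,0.05],0,1],[[0,0,0.01],0,1],[[0,0,0.01],0,1],[[0,0,0.01],0,1],[[0,0,0.01],0,1],[[0,0,0.01],0,1],[[0,0,0.01],0,1],[[0,0,0],0,1]]'
```

```text
t: 11.75
eef_pos: [466.2, 179.1, 97.0]
tcp_rot: [3.142, -0.0, -3.118]
ft_force: [1.2, 0.1, -0.3]
opening: 0.416
grip_force: 30.0
```

```bash
python3 -m inch '[[[0,0,0.01],0,1],[[0,0,0.01],0,1],[[0,0,0.01],0,1],[[0,0,0.01],0,1],[[0,0,0.01],0,1],[[0,0,0.01],0,1],[[0,0,0.01],0,1],[[0,0,0],0,1],[[0,0,0],0,1],[[0,0,0],0,1]]'
```

```text
t: 13.0
eef_pos: [466.3, 179.1, 92.9]
tcp_rot: [3.141, 0.0, -3.118]
ft_force: [0.6, 0.4, -0.8]
opening: 0.413
grip_force: 30.0
```

```bash
python3 -m inch '[[[0,0,0.01],0,1],[[0,0,0.01],0,1],[[0,0,0.01],0,1],[[0,0,0.01],0,1],[[0,0,0.01],0,1],[[0,0,0.01],0,1],[[0,0,0.01],0,1],[[0,0,0.01],0,1],[[0,0,0],0,1],[[0,0,0],0,1]]'
```

```text
t: 14.25
eef_pos: [466.1, 179.1, 88.0]
tcp_rot: [3.142, -0.0, -3.118]
ft_force: [-1.4, -0.1, -0.6]
opening: 0.415
grip_force: 30.0
```

```bash
python3 -m inch '[[[0,0,0.01],0,1],[[0,0,0.01],0,1],[[0,0,0.01],0,1],[[0,0,0.01],0,1],[[0,0,0.01],0,1],[[0,0,0.01],0,1],[[0,0,0.01],0,1],[[0,0,0],0,1],[[0,0,0],0,1],[[0,0,0],0,1]]'
```

```text
t: 15.5
eef_pos: [466.2, 179.1, 83.8]
tcp_rot: [-3.142, -0.0, -3.118]
ft_force: [-3.8, 0.2, -1.5]
opening: 0.413
grip_force: 30.0
```

```bash
python3 -m inch '[[[0,0,0.01],0,1],[[0,0,0.01],0,1],[[0,0,0.01],0,1],[[0,0,0.01],0,1],[[0,0,0.01],0,1],[[0,0,0.01],0,1],[[0,0,0.01],0,1],[[0,0,0],0,1],[[0,0,0],0,1],[[0,0,0],0,1]]'
```

```text
t: 16.75
eef_pos: [466.2, 179.1, 79.6]
tcp_rot: [3.142, -0.0, -3.118]
ft_force: [-2.0, 0.2, -0.9]
opening: 0.413
grip_force: 30.0
```

```bash
python3 -m inch '[[[0,0,0.01],0,1],[[0,0,0.01],0,1],[[0,0,0.01],0,1],[[0,0,0.01],0,1],[[0,0,0.01],0,1],[[0,0,0.01],0,1],[[0,0,0],0,1],[[0,0,0],0,1],[[0,0,0],0,1],[[0,0,0],0,1]]'
python3 - <<'E'
from h import *
p=cam('wrist')
im=cv2.resize(p['pixels'][150:400,200:480],None,fx=2.4,fy=2.4);cv2.imwrite('pics/w5.png',im[:,:,::-1])
togo([466,179,76])
E
```

```text
t: 18.0
eef_pos: [466.2, 179.1, 76.0]
tcp_rot: [3.142, -0.0, -3.118]
ft_force: [-2.9, 0.2, -0.2]
opening: 0.419
grip_force: 30.0
t 18.05 pos [466.2 179.1  76. ] rpy [ 3.142 -0.    -3.118] F [-3.   0.2 -1. ] open 0.415 gf 30.0
 tool units total [ 0.003 -0.002  0.   ]
```

View pics/w5.png

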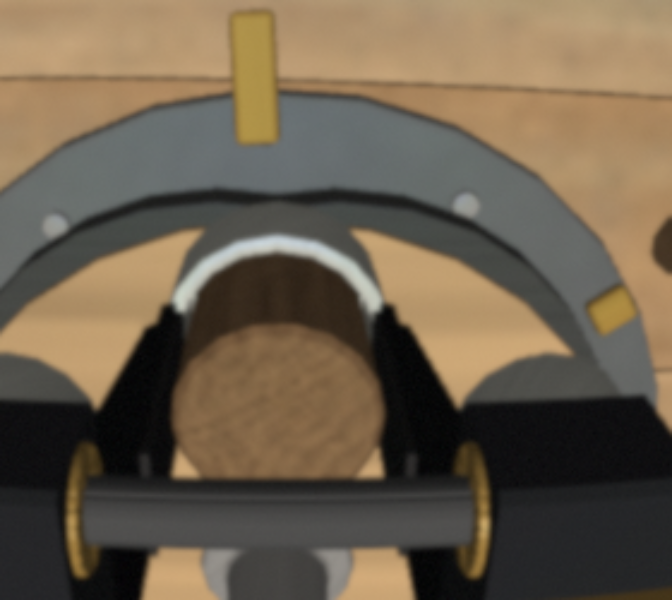

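The dog is in the cup and hasn't slipped: its top is at the same pixels as before, and the rim wraps round it. Next I press gently until the floor pushes back.

```bash
python3 -m inch '[[[0,0,0.005],0,1],[[0,0,0],0,1],[[0,0,0.005],0,1],[[0,0,0],0,1],[[0,0,0.005],0,1],[[0,0,0],0,1],[[0,0,0],0,1],[[0,0,0],0,1],[[0,0,0],0,1],[[0,0,0],0,1]]'
```

```text
t: 19.3
eef_pos: [466.2, 179.1, 75.9]
tcp_rot: [3.141, 0.001, -3.118]
ft_force: [-7.4, 0.3, 14.0]
opening: 0.414
grip_force: 30.0
```

```bash
python3 -m inch '[[[0,0,-0.005],0,1],[[0,0,0],0,-0.3],[[0,0,0],0,-0.3],[[0,0,0],0,-0.3],[[0,0,0],0,-0.3],[[0,0,-0.2],0,-0.3],[[0,0,-0.5],0,-0.3],[[0,0,-0.55],0,-0.3],[[0,0,0],0,-0.3],[[0,0,0],0,-0.3]]'
python3 - <<'E'
from fit import *
p=cam('wrist');t=cam('top')
im=np.hstack([cv2.resize(p['pixels'][100:400,200:480],None,fx=1.5,fy=1.5)[:400],cv2.resize(t['pixels'][100:260,150:310],None,fx=2.4,fy=2.5)]);cv2.imwrite('pics/w6.png',im[:,:,::-1]);print(im.shape)
print([(np.round(d['centre']),round(d['score'],2),at_z(p,d['centre'],118).round(1)) for d in eyes.spot_point('hub_bar',p)])
togo([548.5,181,150],3.166)
E
```

```text
t: 20.55
eef_pos: [466.0, 179.1, 150.4]
tcp_rot: [3.142, 0.0, -3.118]
ft_force: [-0.2, 0.1, -0.4]
opening: 0.651
grip_force: 0.0
(400, 804, 3)
[(array([380., 315.]), 0.86, array([546.5, 180.9, 118. ])), (array([303., 315.]), 0.25, array([485.8, 179.2, 118. ]))]
t 20.7 pos [465.9 179.  149.7] rpy [-3.141e+00 -1.000e-03 -3.118e+00] F [ 0.2 -0.3  0.2] open 0.649 gf 0.0
 tool units total [-1.377  0.    -0.004] turn units -0.01
```

View pics/w6.png

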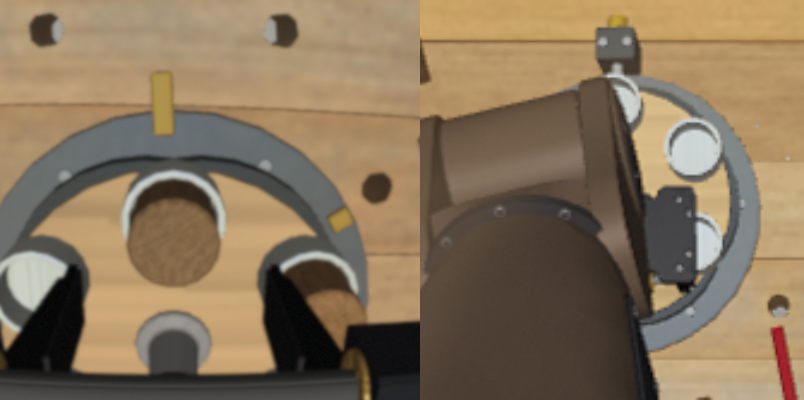

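The dog stands upright in the load cup, level with its neighbour, and the gripper is clear. Now the hub bar.

```bash
python3 -m inch '[[[-0.45,0,0],0,-0.3],[[-0.5,0,0],0,-0.3],[[-0.42,0,0],0,-0.3],[[0,0,0],0,-0.3],[[0,0,0],0,-0.3],[[0,0,0.2],0,-0.3],[[0,0,0.3],0,-0.3],[[0,0,0.18],0,-0.3],[[0,0,0],0,-0.3],[[0,0,0],0,-0.3]]'
python3 -m inch '[[[0,0,0],0,1],[[0,0,0],0,1],[[0,0,0],0,1],[[0,0,0],0,1],[[0,0,0],0,1],[[0,0,0],0,1],[[0,0,0],0,1],[[0,0,0],0,1],[[0,0,0],0,1],[[0,0,0],0,1]]'
```

```text
t: 21.95
eef_pos: [548.5, 181.1, 110.0]
tcp_rot: [3.141, 0.0, -3.118]
ft_force: [-0.6, 0.1, -0.9]
opening: 0.65
grip_force: 0.0
t: 23.2
eef_pos: [548.4, 180.9, 109.7]
tcp_rot: [-3.141, 0.0, -3.118]
ft_force: [-0.3, -3.5, 0.9]
opening: 0.169
grip_force: 30.0
```

```bash
python3 -m inch '[[[0,0,0],0.3,1],[[0,0,0],0.6,1],[[0,0,0],0.6,1],[[0,0,0],0.6,1],[[0,0,0],0.6,1],[[0,0,0],0.6,1],[[0,0,0],0.6,1],[[0,0,0],0.6,1],[[0,0,0],0.5,1],[[0,0,0],0,1]]'
```

```text
t: 24.45
eef_pos: [548.5, 181.1, 109.6]
tcp_rot: [3.141, 0.0, 2.728]
ft_force: [-0.1, -2.2, -0.3]
opening: 0.168
grip_force: 30.0
```

```bash
python3 -m inch '[[[0,0,0],0.6,1],[[0,0,0],0.8,1],[[0,0,0],0.8,1],[[0,0,0],0.8,1],[[0,0,0],0.8,1],[[0,0,0],0.8,1],[[0,0,0],0.8,1],[[0,0,0],0.8,1],[[0,0,0],0.8,1],[[0,0,0],0,1]]'
python3 - <<'E'
from h import *
togo([548.5,181,110],3.166-np.pi/3);print(env.state()['moment'].round(2))
E
```

```text
t: 25.7
eef_pos: [548.7, 181.4, 109.6]
tcp_rot: [3.141, -0.0, 2.119]
ft_force: [3.4, 1.6, -2.1]
opening: 0.167
grip_force: 30.0
t 25.7 pos [548.7 181.4 109.6] rpy [ 3.141 -0.     2.119] F [ 3.4  1.6 -2.1] open 0.167 gf 30.0
 tool units total [-0.004 -0.007 -0.006] turn units -0.00
[ 0.05 -0.33 -0.04]
```

Turned exactly 60°. Now I release, rise and look.

```bash
python3 -m inch '[[[0,0,0],0,1],[[0,0,0],0,1],[[0,0,0],0,-0.3],[[0,0,0],0,-0.3],[[0,0,0],0,-0.3],[[0,0,0],0,-0.3],[[0,0,-0.3],0,-0.3],[[0,0,-0.6],0,-0.3],[[0,0,-0.7],0,-0.3],[[0,0,-0.7],0,-0.3]]'
python3 -m inch '[[[0.7,0,0],0,-0.3],[[0.9,0,0],0,-0.3],[[0.9,0,0],-0.9,-0.3],[[0.6,0,0],-0.9,-0.3],[[0,0,0],-0.9,-0.3],[[0,0,0],-0.9,-0.3],[[0,0,0],0,-0.3],[[0,0,0],0,-0.3],[[0,0,0],0,-0.3],[[0,0,0],0,-0.3]]'
python3 - <<'E'
from fit import *
p=cam('wrist');save(p,'pics/w7.png')
x,c=fitcups([p],[548.4,181,3.166],which=(0,1))
x,c=fitcups([p],[548.4,181,3.166],which=(0,))
for d in eyes.cut_out('tall_dog',p):
    m=d['mask'];print(np.round(d['centre']),round(d['score'],2),[(h,fitdog(p,m,z0=69,h=h,x0=at_z(p,d['centre'],90)[:2])) for h in(30,34,38)])
print('expected',[548.4+82*np.cos(3.166-np.pi/3*k) for k in(1,2)],[181+82*np.sin(3.166-np.pi/3*k) for k in(1,2)])
togo([548,181,200])
E
```

```text
t: 26.95
eef_pos: [548.2, 181.0, 248.9]
tcp_rot: [-3.141, -0.0, 2.118]
ft_force: [0.7, -0.4, -0.4]
opening: 0.651
grip_force: 0.0
t: 28.2
eef_pos: [449.4, 338.2, 247.7]
tcp_rot: [3.141, -0.0, 2.431]
ft_force: [0.2, 0.0, 0.5]
opening: 0.652
grip_force: 0.0
centre [548.5 180.3] phase 3.1602 load cup [466.5 178.8] cost -44.7
centre [548.4 181.2] phase 3.171 load cup [466.5 178.8] cost -32.4
expected [np.float64(505.67911838233056), np.float64(587.6546951339049)] [np.float64(250.99233010701295), np.float64(252.99353380647588)]
t 28.3 pos [449.3 338.3 247.6] rpy [ 3.142 -0.     2.432] F [ 0.1 -1.  -0.1] open 0.648 gf 0.0
 tool units total [-2.956 -0.916  0.794]
```

View pics/w7.png

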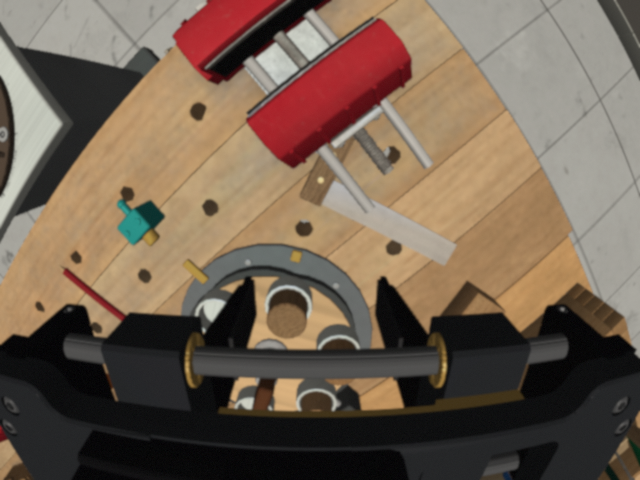

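Three filled cups now show. The loaded dog stands at the short mark (cup at (305,290), mark at (257,296)), and an empty cup is at the long mark (271,195). The measured deck phase is 3.16–3.17 against 3.166 before the turn, so the click is engaged. The robot is clear, so I hand in.

```bash
python3 -c "
from cell import env
print(env.job_done())"
```

```text
the job is handed in; nothing more can be done
None
```

The tall dog was pressed home to the pocket floor and the carousel turned one click clockwise to the short mark, then released with the arm clear; I handed the job in at about 28 s and no verdict came back.

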